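# Set the tile in the gauge corner and click the record key

## Robot

A 6-joint arm with a two-finger parallel gripper is mounted at the origin on the work surface. World frame = base frame: x ahead of the robot, y to its left, z up, the work surface at z = 0. Lengths are in m, angles in degrees, forces in N, time in s.
With the tool pointing down it reaches from about 0.35 to 0.875 m from the base axis. Payload 15.5 kg.
Tool frame: the origin (TCP) lies between the finger pads; the fingertips stand 14 mm ahead of it and the grasp point (between the pads) lies 5 mm behind it; z points along the fingers, y is the direction in which the jaws open and shut (so a half turn about z gives the same grasp; the last joint's range is limited). The gripper opens to 85 mm and grips with 20 to 120 N. Pads are 22 mm wide; open, the fingers measure 114 mm over their backs; the gripper's body (76 mm by 85 mm) begins 54 mm behind the grasp point. The pads swing forward as they close: fully open they stand 13 mm farther back than shut.
Start: joints at [68.096, 28.281, 77.091, -0, 74.628, -5.472], TCP at [0.177, 0.599, 0.245] pointing down, gripper open.
Joint ranges: [-166.48, 166.48], [-47.26, 123.95], [12.59, 153.08], [-70.14, 250.14], [6.76, 159.57], [-176.63, 176.63]. Speed limits (degrees/s): [108.29, 108.29, 147.25, 172.46, 172.46, 172.46].

## Interface

Orientations are given as a 3x3 rotation matrix whose columns are the frame's x, y, z axes.
In Python, from cell import robot, imaging gives the robot as it stands. The module is installed in compiled form; this text tells all that it offers.
- The arm moves only by the tool play_rows, never from a script. Its argument "deltas" is a list of rows, each a list of 7 numbers: the shift along the world's x, y, z in m, then the turn, a rotation vector about the world's x, y, z in degrees, then the finger opening in m, from 0 to 0.0854. A call has 1 to 12 rows; each row is the pose to reach, as a shift and turn from the pose measured when the call began; what a row does not reach only later rows make up. A row lasts 1/10 s, in which the tool goes at most 50 mm and 8.59 degrees, less where a joint would pass 70% of its speed; a pose out of reach is approached as far as the arm can. A call with a gripper value outside its range is refused whole. The fingers move at their own pace and stop on an object; "force" is the grip in N (left out, the last holds). Time passes only in rows, so rows that repeat a pose let the fingers close. It gives the time, the measured TCP pose, the force and the opening at its end, in the units of the state.
- robot.get_state(): the state, without advancing time (a new reading comes with each control period).
- imaging.grab_frame(name): name is "scene" or "side" or "wrist"; returns a dict with "img" (400x640x3 uint8, red, green, blue), "z_map" (400x640 float32, m along the optical axis (not along the pixel's ray), 0 where there is no reading), "K" (3x3 intrinsics, pixels), "T" (4x4, takes a point from camera to world coordinates); the wrist camera has in their place "tool_from_camera" (4x4, takes a point from camera to tool coordinates, whose origin is the TCP and whose axes are the flange's). Camera axes: x right, y up, looking along -z (the intrinsics and any distortion apply to the point x, -y, -z); pixel columns grow to the right and rows downward; lengths in m; the calibration is good to about 2 mm. A picture is of the moment at which its call begins: read the wrist's pose just before it.
- robot.hand_in(): hands the job in, once; it reports no verdict.
The state is a dict: "t": time; "q": joint angles; "joint_velocities": joint speeds; "effort": joint torques, N m; "ee_pos": TCP position; "eef_rot": TCP orientation; "ft_force": force on the tool from outside, world axes, zero at the start; "torque": the same for the moment, N m; "gripper_width": finger opening in m.
Only numpy, scipy, OpenCV 4.12 (cv2) and the standard library are available. Lean on these libraries where they do the work, as an engineer would, in place of code of your own. Each camera call takes 0.05 s, during which the arm holds its last target. There are 200 camera calls.

## Task

Slide the sample tile along the bench into the corner of the thickness gauge until it lies flat and flush against both fences. Then press the round record key on the console just until it clicks and no further, and let it come back up. Do not press the other keys, leave the caliper, foam blocks and bottle where they are, and leave the tile home in its corner.

Things in the scene. Friction and masses are not known exactly. Their poses are not given: they have to be found in the camera images.
- tile: The sample tile: a square slab 140 x 140 mm, 18 mm thick, 0.3 to 0.6 kg, white rim, green underside, yellow and green pattern on top, loose on the bench. Origin at the centre of its underside; x and y along its sides (within about 20 degrees of the station's x and y at the start), z up.
- station: Thickness gauge, fixed: two aluminium fences 24 mm high, 160 mm long, form an inner corner; a grey column 100 mm high outside it holds a probe 44 mm above the bench. Origin, on the bench: where the tile's origin lies when home. Fence faces are 70 mm from it towards +x and +y; -x and -y sides are open, and the tile starts 20 to 65 mm off home along both. x points roughly away from the robot.
- console: The console, fixed to the bench: a white box 130 x 250 mm let into the bench by 0 to 16 mm, its deck 36 mm above its underside (20 to 36 mm above the bench), a dark display bar rising 26 mm above the deck along its +x edge. Origin at the centre of its underside; y runs along the row of keys. The three keys sit in a row with a 78 mm pitch on the centre line 25 mm from the origin towards -x, in any order.
- round_key_top (a point): The record key: the only round cap, 48 mm in diameter, pale grey plastic like the other keys, on a dark 66 x 70 mm base plate. Cap height: its top stands 22 mm above the console's deck (42 to 58 mm above the bench) when up; the point is the centre of the cap's top face. 
- round_key (a joint): Travel of the record key in m: 0 is up, grows as pressed, hard stop at 0.010. A dome spring: resistance rises from 4 N to a peak of 8 N at 2.8 mm, drops (the click) to 3 N at 7.2 mm, rises again to 7 N at 10 mm. It records from 4 mm, when the force has clearly begun to drop; beyond 8.5 mm the dome is crushed. It springs back by itself.
- square_key_top (a point): Another key, not to be pressed: square cap 46 x 46 mm. Cap height: its top stands 22 mm above the console's deck (42 to 58 mm above the bench) when up; the point is the centre of the cap's top face. 
- square_key (a joint): Travel of the square key in m, 0 is up; same dome.
- bar_key_top (a point): Another key, not to be pressed: oblong cap 56 mm long (across the console's x) and 22 mm wide. Cap height: its top stands 22 mm above the console's deck (42 to 58 mm above the bench) when up; the point is the centre of the cap's top face. 
- bar_key (a joint): Travel of the bar key in m, 0 is up; same dome.
- caliper: A steel caliper with a dark slide, 210 mm long, 12 mm high, lying loose on the bench to the left of the work. Origin under the middle of its beam, x along the beam. Leave it alone.
- foam_blocks: A stack of three foam blocks glued together, 80 x 110 mm, 60 mm high, loose, to the right of the work. Origin at the centre of its underside. Leave it alone.
- cleaner: A closed bottle, 60 mm in diameter, 140 mm high, standing loose beyond the work. Origin at the centre of its underside. Leave it alone.
There are look-alikes about, which are no part of the job. Of the things that look like the tile, take the one that is farthest to the robot's left at the start.

How it is judged:
By the outcome, as a careful person would: the job done as asked, in the order asked, and still so for the second after the job is handed in, with the robot touching nothing.
It also fails if it takes over 64 s, if anything falls off the work surface, if the arm or the gripper's body presses on something with over 40 N, if the wrist force passes 120 N, or if a joint passes its speed limit or range.

## Working session

There is one attempt and no reset: what is moved stays moved. The work goes in short steps, Python scripts to look and compute and a tool call to move; the robot and the scene stay as the last step left them, time stands still between calls to the robot, and variables do not carry over. Pictures are saved under pics/ and viewed, about 8 in all and at most 12, crops included, and the job is handed in when it is done.

Besides the shell and the picture viewer there is one more tool, called after "Request:" as name([rows], argument=value, ...), one row to a line, values as JSON. play_rows: Moves the arm, as the interface text tells. Its arguments: {"type":"object","properties":{"deltas":{"type":"array"},"force":{"type":"number"}},"required":["deltas"]}

```bash
mkdir -p pics
cat > h.py <<'E'
import numpy as np, cv2
from cell import robot, imaging
def grab(n):
    s=robot.get_state(); f=imaging.grab_frame(n)
    if 'T' in f: T=f['T']
    else:
        W=np.eye(4);W[:3,:3]=s['eef_rot'];W[:3,3]=s['ee_pos'];T=W@f['tool_from_camera']
    K=f['K'];z=f['z_map'];v,u=np.mgrid[:400,:640]
    P=np.stack([(u-K[0,2])/K[0,0]*z,-(v-K[1,2])/K[1,1]*z,-z],-1)
    return f['img'],P@T[:3,:3].T+T[:3,3],z,f
def save(img,n): cv2.imwrite('pics/'+n,cv2.cvtColor(img,cv2.COLOR_RGB2BGR))
E
python3 - <<'E'
from h import *
for n in ['scene','side']:
    i,P,z,f=grab(n); save(i,n+'.png'); np.savez(''+n,i=i,P=P,z=z); print(n,[k for k in f],f['K'].tolist(),f['T'].round(3).tolist())
s=robot.get_state();print(s)
E
```

```text
scene ['img', 'z_map', 'K', 'T'] [[404.1305995346199, 0.0, 317.46577939427203], [0.0, 404.1305995346199, 202.05272448757665], [0.0, 0.0, 1.0]] [[-0.069, -0.792, 0.607, 1.383], [0.998, -0.056, 0.04, -0.01], [0.002, 0.608, 0.794, 1.112], [0.0, 0.0, 0.0, 1.0]]
side ['img', 'z_map', 'K', 'T'] [[500.2823140097025, 0.0, 320.5193132736586], [0.0, 500.2823140097025, 201.21485947157], [0.0, 0.0, 1.0]] [[0.998, 0.019, -0.054, 0.493], [-0.056, 0.516, -0.855, -1.57], [0.012, 0.857, 0.516, 0.959], [0.0, 0.0, 0.0, 1.0]]
{'t': 0.1, 'q': array([ 6.80981400e+01,  2.83115126e+01,  7.71241333e+01, -1.03725786e-03,
        7.46272436e+01, -5.47156559e+00]), 'joint_velocities': array([-0.05720665,  0.03752854, -0.10277843, -0.014854  ,  0.03804512,
        0.00224236]), 'effort': array([ 3.00463398e-03, -8.83580732e+01, -3.84562647e+01, -1.42906470e-04,
        5.30692298e-03,  5.62085495e-05]), 'ee_pos': array([0.17666571, 0.59919135, 0.24475455]), 'eef_rot': array([[-9.59165899e-01,  2.82843815e-01, -3.93239981e-04],
       [ 2.82844075e-01,  9.59165355e-01, -1.02491970e-03],
       [ 8.72899684e-05, -1.09429362e-03, -9.99999397e-01]]), 'ft_force': array([-0.12697865,  0.47228199,  0.89660007]), 'torque': array([ 0.01060604, -0.01606727,  0.01268432]), 'gripper_width': 0.08588838424432776}
```

View pics/scene.png

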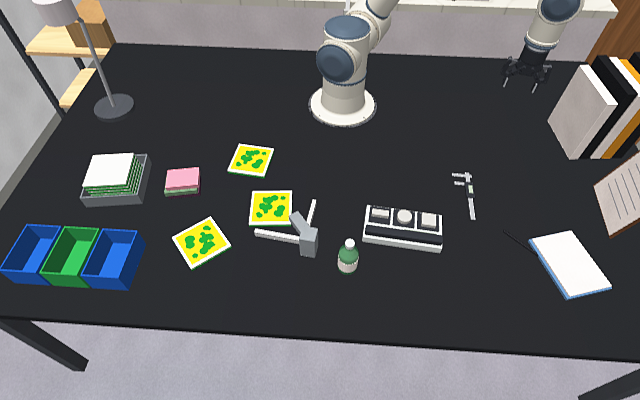

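View pics/side.png

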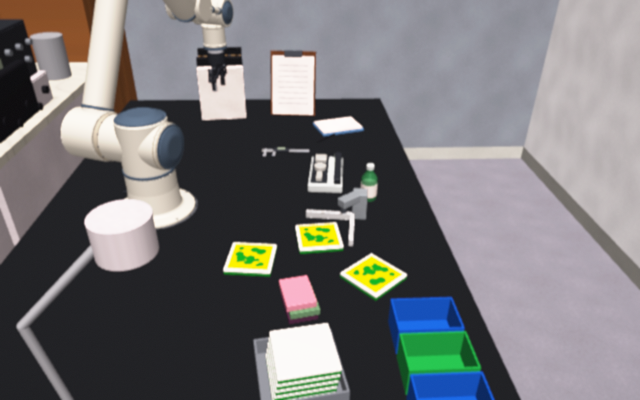

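The scene view shows three tile look-alikes at px (251,160), (271,207) and (202,242). The one at (271,207), beside the gauge, is the farthest right in the image, which is the robot's left (+y). The gauge is at (300,235), and the console at (403,228) has its round key in the middle at (404,216). I'll measure these next.

Run:
```python
from h import *
for n in ['scene','side']:
    d=np.load(n+'.npz');i,P,z=d['i'],d['P'],d['z']
    print(n)
    px={'scene':[(251,160),(271,207),(202,242),(280,236),(312,208),(308,240),(404,214),(380,212),(428,217),(403,240),(348,243),(182,180),(470,200),(500,150)],
        'side':[(250,258),(320,237),(374,275),(330,214),(351,230),(320,170),(370,180),(298,295)]}[n]
    for u,v in px: print((u,v),P[v,u].round(3))
    # yellow-green-white tile top blobs
    hsv=cv2.cvtColor(i,cv2.COLOR_RGB2HSV)
    m=((hsv[...,1]>100)&(hsv[...,2]>80)&(hsv[...,0]>22)&(hsv[...,0]<70)).astype(np.uint8)
    m=cv2.morphologyEx(m,cv2.MORPH_CLOSE,np.ones((5,5)))
    c,l,st,ce=cv2.connectedComponentsWithStats(m)
    for k in range(1,c):
        if st[k,4]<300: continue
        p=P[(l==k)&(z>0)]; r=cv2.minAreaRect((p[:,:2]*1000).astype(np.float32)); print(ce[k].round(),st[k,4],'z',np.median(p[:,2]).round(4),r)
d=np.load('scene.npz');i=d['i'];save(cv2.resize(i[140:290,190:510],None,fx=2.5,fy=2.5,interpolation=cv2.INTER_CUBIC),'crop1.png')
```

```text
scene
(251, 160) [ 0.371 -0.323  0.022]
(271, 207) [ 0.58 -0.22  0.02]
(202, 242) [ 0.733 -0.418  0.022]
(280, 236) [ 0.693 -0.175  0.022]
(312, 208) [ 0.577 -0.082  0.023]
(308, 240) [ 0.75  -0.079  0.099]
(404, 214) [0.601 0.219 0.052]
(380, 212) [0.6   0.141 0.054]
(428, 217) [0.607 0.295 0.051]
(403, 240) [0.69  0.213 0.035]
(348, 243) [0.777 0.036 0.138]
(182, 180) [ 0.516 -0.532  0.06 ]
(470, 200) [0.489 0.461 0.004]
(500, 150) [0.232 0.617 0.001]
[251. 162.] 1003 z 0.0167 ((367.46484375, -322.84771728515625), (134.0944366455078, 136.5717315673828), 81.70331573486328)
[121. 183.] 674 z 0.0607 ((535.712890625, -735.4258422851562), (106.4620361328125, 200.1365509033203), 55.42133712768555)
[270. 209.] 1199 z 0.0172 ((581.0953979492188, -223.414306640625), (136.07742309570312, 135.42233276367188), 5.561032772064209)
[202. 243.] 1448 z 0.0173 ((730.08642578125, -420.96099853515625), (137.47540283203125, 134.24371337890625), 40.772438049316406)
[ 69. 256.] 2309 z 0.0375 ((789.5148315429688, -789.55029296875), (254.64657592773438, 152.00828552246094), 17.91083526611328)
side
(250, 25
[... 190 characters left out ...]
1]
(370, 180) [0.772 0.009 0.092]
(298, 295) [ 0.501 -0.557  0.058]
[318. 237.] 845 z 0.0178 ((572.3521118164062, -228.27490234375), (137.3664093017578, 145.5487518310547), 4.036815643310547)
[250. 256.] 913 z 0.0181 ((358.4239501953125, -327.7320861816406), (127.31818389892578, 119.4327392578125), 82.65155029296875)
[373. 277.] 1445 z 0.0175 ((723.4874267578125, -433.19268798828125), (137.993896484375, 137.709716796875), 40.281898498535156)
[436. 353.] 2569 z 0.0362 ((838.1841430664062, -743.7166137695312), (202.205322265625, 191.5357208251953), 0.010326012969017029)
[308. 386.] 1038 z 0.058 ((518.55908203125, -856.3364868164062), (141.21595764160156, 23.316659927368164), 9.256163597106934)
```

View pics/crop1.png

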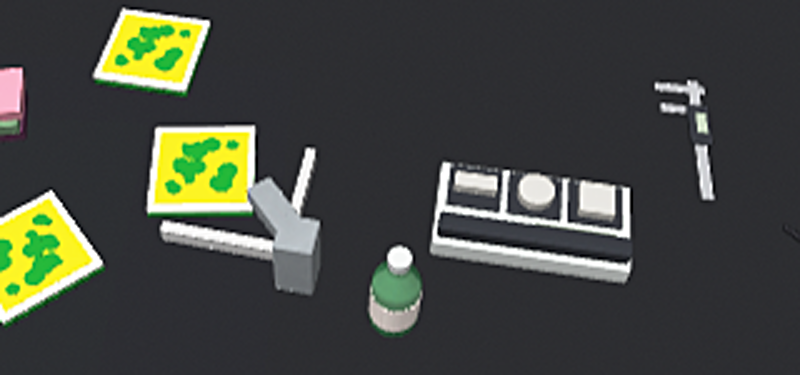

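The crop confirms it: the tile at px (271,207), centre about (0.58,-0.22), is the farthest left, since the others are at y=-0.32 and y=-0.42. Next I'll look from close by, console first.

Request:
play_rows([
  [0.04,-0.03,0.02,0,0,4,0.0854],
  [0.08,-0.06,0.04,0,0,8,0.0854],
  [0.12,-0.09,0.06,0,0,12,0.0854],
  [0.15,-0.13,0.075,0,0,16,0.0854],
  [0.18,-0.17,0.075,0,0,16,0.0854],
  [0.21,-0.21,0.075,0,0,16,0.0854],
  [0.24,-0.25,0.075,0,0,16,0.0854],
  [0.27,-0.29,0.075,0,0,16,0.0854],
  [0.3,-0.33,0.075,0,0,16,0.0854],
  [0.32,-0.37,0.075,0,0,16,0.0854],
  [0.32,-0.37,0.075,0,0,16,0.0854],
  [0.32,-0.37,0.075,0,0,16,0.0854],
])

```text
t: 1.3
ee_pos: [0.4972, 0.2278, 0.3195]
eef_rot: [[-1.0, 0.01, -0.001], [0.01, 1.0, -0.001], [0.001, -0.001, -1.0]]
ft_force: [-0.9, -1.0, 0.1]
gripper_width: 0.085
```

Run:
```python
from h import *
i,P,z,f=grab('wrist');save(i,'w1.png');np.savez('w1',i=i,P=P,z=z);print(f['tool_from_camera'].round(3).tolist(),f['K'].tolist(),robot.get_state()['ee_pos'],robot.get_state()['ft_force'],robot.get_state()['t'])
```

```text
[[0.001, 0.96, 0.28, 0.071], [1.0, -0.001, 0.0, 0.0], [0.0, 0.28, -0.96, -0.129], [0.0, 0.0, 0.0, 1.0]] [[339.9685185248799, 0.0, 315.9794512534063], [0.0, 339.9685185248799, 201.9046331508459], [0.0, 0.0, 1.0]] [0.49656955 0.22904097 0.31951823] [-5.38945036e-01 -3.43810437e-04  9.18191871e-01] 1.35
```

View pics/w1.png

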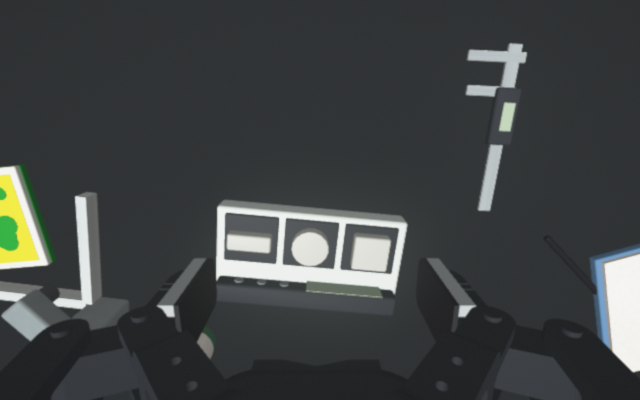

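The wrist view shows the keys bar (249,242), round (310,249) and square (371,253), and the caliper at (500,120). Next I'll measure the keys and move over to the tile.

Run:
```python
from h import *
d=np.load('w1.npz');i,P,z=d['i'],d['P'],d['z']
g=i.min(2)
for nm,(u,v) in dict(bar=(249,242),rnd=(310,249),sq=(371,253)).items():
    m=((g>150)).astype(np.uint8); c,l=cv2.connectedComponents(m)
    k=l==l[v,u]; k&=(P[...,2]>P[v,u,2]-.006)
    p=P[k]; r=cv2.minAreaRect((p[:,:2]*1000).astype(np.float32)); print(nm,k.sum(),np.percentile(p[:,2],[5,50,95]).round(4),p[:,:2].mean(0).round(4),r)
for u,v in [(280,245),(342,245),(310,275),(300,220)]: print((u,v),P[v,u].round(4))
```

```text
bar 657 [0.0502 0.0516 0.0528] [0.594  0.1412] ((513.1273193359375, 169.0741729736328), (55.941795349121094, 203.94200134277344), 70.95436096191406)
rnd 990 [0.0503 0.0516 0.0532] [0.5979 0.2183] ((527.8584594726562, 232.51214599609375), (45.99834060668945, 198.87095642089844), 79.06713104248047)
sq 1133 [0.0502 0.0516 0.053 ] [0.6094 0.2949] ((528.8809204101562, 278.36260986328125), (221.9808349609375, 54.800193786621094), 11.830707550048828)
(280, 245) [0.6069 0.1784 0.0292]
(342, 245) [0.6067 0.2609 0.0312]
(310, 275) [0.651  0.2178 0.0303]
(300, 220) [0.5698 0.2062 0.035 ]
```

Request:
play_rows([
  [0,-0.045,0,0,0,0,0.0854],
  [-0.01,-0.09,0,0,0,0,0.0854],
  [-0.02,-0.135,0,0,0,0,0.0854],
  [-0.02,-0.18,0,0,0,0,0.0854],
  [-0.02,-0.225,0,0,0,0,0.0854],
  [-0.02,-0.27,0,0,0,0,0.0854],
  [-0.02,-0.315,0,0,0,0,0.0854],
  [-0.02,-0.36,0,0,0,0,0.0854],
  [-0.02,-0.4,0,0,0,0,0.0854],
  [-0.02,-0.42,0,0,0,0,0.0854],
  [-0.02,-0.42,0,0,0,0,0.0854],
  [-0.02,-0.42,0,0,0,0,0.0854],
])

```text
t: 2.55
ee_pos: [0.4768, -0.1897, 0.3194]
eef_rot: [[-1.0, 0.008, -0.001], [0.008, 1.0, -0.0], [0.001, -0.0, -1.0]]
ft_force: [0.3, 0.7, 0.4]
gripper_width: 0.0856
```

Run:
```python
from h import *
i,P,z,f=grab('wrist');save(i,'w2.png');np.savez('w2',i=i,P=P,z=z);s=robot.get_state();print(s['ee_pos'],s['ft_force'],s['t'],s['q'])
```

```text
[ 0.47673273 -0.18933178  0.31942239] [-0.462193    0.64416981  0.34920462] 2.6 [-2.83008156e+01  1.51917797e+01  8.62517731e+01 -5.12500685e-02
  7.86005174e+01 -1.17867266e+02]
```

View pics/w2.png

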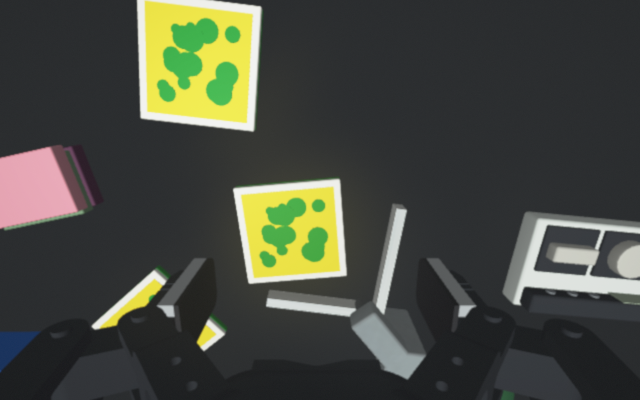

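The tile is at (292,230), the +x fence at (310,303) and the +y fence at (391,255). The tile is slightly turned. Fitting both.

Run:
```python
from h import *
d=np.load('w2.npz');i,P,z=d['i'],d['P'],d['z']
hsv=cv2.cvtColor(i,cv2.COLOR_RGB2HSV)
m=((hsv[...,1]>80)&(hsv[...,2]>80)&(hsv[...,0]>20)&(hsv[...,0]<75)).astype(np.uint8)
m=cv2.morphologyEx(m,cv2.MORPH_CLOSE,np.ones((3,3)));c,l=cv2.connectedComponents(m)
p=P[(l==l[230,292])];p=p[abs(p[:,2]-.018)<.008]
print('yellow',np.median(p[:,2]),cv2.minAreaRect((p[:,:2]*1000).astype(np.float32)))
w=((hsv[...,1]<60)&(hsv[...,2]>110)).astype(np.uint8)|(l==l[230,292]).astype(np.uint8);
c,l2=cv2.connectedComponents(w);k=l2==l2[230,292];p=P[k];p=p[abs(p[:,2]-.018)<.006]
r=cv2.minAreaRect((p[:,:2]*1000).astype(np.float32));print('tile',r,cv2.boxPoints(r).round(1).tolist())
for nm,(u,v) in dict(fx=(300,302),fy=(391,255)).items():
    q=(abs(P[...,2]-.024)<.005)&(i.min(2)>90)
    yy,xx=np.nonzero(q); s=q.astype(np.uint8);c,l3=cv2.connectedComponents(s)
    print(nm,P[v,u].round(4),l3[v,u])
    if l3[v,u]:
        p=P[l3==l3[v,u]];r=cv2.minAreaRect((p[:,:2]*1000).astype(np.float32));print(len(p),np.median(p[:,2]),r,cv2.boxPoints(r).round(1).tolist())
# round key in w1
d=np.load('w1.npz');i,P=d['i'],d['P']
k=(abs(P[...,2]-.0516)<.003)&(i.min(2)>130)
c,l,st,ce=cv2.connectedComponentsWithStats(k.astype(np.uint8))
for a in range(1,c):
    if st[a,4]>200:
        p=(P[l==a][:,:2]*1000).astype(np.float32);print(ce[a],st[a,4],p.mean(0),cv2.minAreaRect(p))
```

```text
yellow 0.018623578425647797 ((574.882568359375, -223.608642578125), (122.3798599243164, 121.9149398803711), 4.754036903381348)
tile ((574.0267944335938, -224.13046264648438), (140.7323455810547, 139.987548828125), 4.723266124725342) [[498.1000061035156, -160.1999969482422], [509.70001220703125, -299.70001220703125], [649.9000244140625, -288.1000061035156], [638.4000244140625, -148.60000610351562]]
fx [ 0.6754 -0.2139  0.0254] 688
885 0.023805621389369647 ((683.8352661132812, -199.9183807373047), (126.418701171875, 15.602930068969727), 82.09745788574219) [[667.4000244140625, -261.5], [682.9000244140625, -263.6000061035156], [700.2999877929688, -138.39999389648438], [684.7999877929688, -136.1999969482422]]
fy [ 0.6042 -0.0888  0.0244] 361
1131 0.023855951957054866 ((617.4404907226562, -90.84786987304688), (16.008018493652344, 160.9510955810547), 82.63138580322266) [[536.5999755859375, -88.5], [696.2000122070312, -109.0999984741211], [698.2999877929688, -93.19999694824219], [538.7000122070312, -72.5999984741211]]
[309.30417091 248.18006104] 983 [601.9499  218.02596] ((603.0339965820312, 217.60064697265625), (45.80884552001953, 46.143470764160156), 89.34256744384766)
[248.00732064 242.8682284 ] 683 [593.9842 140.9425] ((594.4781494140625, 140.6419219970703), (55.69388961791992, 21.715923309326172), 83.58560180664062)
[369.98703544 253.35177182] 1157 [609.8037  295.00592] ((610.7059936523438, 295.3826599121094), (45.72487258911133, 45.76399230957031), 84.65607452392578)
```

Request:
play_rows([
  [0.01,-0.012,0,0,0,-8,0.0854],
  [0.02,-0.024,0,0,0,-16,0.0854],
  [0.03,-0.036,0,0,0,-24,0.0854],
  [0.04,-0.048,0,0,0,-32,0.0854],
  [0.048,-0.06,0,0,0,-40,0.0854],
  [0.054,-0.072,0,0,0,-48,0.0854],
  [0.06,-0.084,-0.02,0,0,-56,0.0854],
  [0.066,-0.096,-0.04,0,0,-64,0.0854],
  [0.072,-0.11,-0.06,0,0,-72,0.0854],
  [0.078,-0.125,-0.08,0,0,-80,0.0854],
  [0.0826,-0.144,-0.1,0,0,-88.5,0.0854],
  [0.0826,-0.144,-0.12,0,0,-97,0.0854],
])

```text
t: 3.8
ee_pos: [0.5605, -0.3333, 0.1986]
eef_rot: [[0.134, 0.991, 0.0], [0.991, -0.134, 0.001], [0.001, 0.0, -1.0]]
ft_force: [0.1, 0.2, 1.4]
gripper_width: 0.0853
```

Request:
play_rows([
  [0,0,-0.03,0,0,0,0.0854],
  [0,0,-0.06,0,0,0,0.0854],
  [0,0,-0.09,0,0,0,0.0854],
  [0,0,-0.12,0,0,0,0.0854],
  [0,0,-0.14,0,0,0,0.0854],
  [0,0,-0.15,0,0,0,0.0854],
  [0,0,-0.15,0,0,0,0.0854],
])

```text
t: 4.5
ee_pos: [0.5606, -0.3317, 0.0477]
eef_rot: [[0.133, 0.991, -0.001], [0.991, -0.133, 0.002], [0.002, -0.001, -1.0]]
ft_force: [-0.4, 0.2, -0.7]
gripper_width: 0.0853
```

Run:
```python
from h import *
s=robot.get_state();print(s['ee_pos'],s['eef_rot'].round(3).tolist(),s['ft_force'],s['t'],s['q'])
```

```text
[ 0.56059103 -0.33165668  0.04773302] [[0.133, 0.991, -0.001], [0.991, -0.133, 0.002], [0.002, -0.001, -1.0]] [-0.3953118   0.21655641 -0.71282782] 4.5 [-3.58794813e+01  4.32427863e+01  8.29909360e+01  5.01325146e-02
  5.38800779e+01 -2.82780069e+01]
```

Request:
play_rows([
  [0,0,-0.02,0,0,0,0.0854],
  [0,0,-0.032,0,0,0,0.0854],
  [0,0,-0.037,0,0,0,0.0854],
  [0,0,-0.037,0,0,0,0.0854],
])

```text
t: 4.9
ee_pos: [0.5606, -0.3315, 0.0107]
eef_rot: [[0.133, 0.991, -0.002], [0.991, -0.133, 0.002], [0.002, -0.002, -1.0]]
ft_force: [0.7, -0.0, 0.2]
gripper_width: 0.085
```

Request:
play_rows([
  [0.001,0.006,0,0,0,0,0.0854],
  [0.002,0.012,0,0,0,0,0.0854],
  [0.003,0.018,0,0,0,0,0.0854],
  [0.003,0.024,0,0,0,0,0.0854],
  [0.004,0.03,0,0,0,0,0.0854],
  [0.005,0.036,0,0,0,0,0.0854],
  [0.006,0.042,0,0,0,0,0.0854],
  [0.006,0.048,0,0,0,0,0.0854],
  [0.007,0.054,0,0,0,0,0.0854],
  [0.008,0.06,0,0,0,0,0.0854],
  [0.009,0.065,0,0,0,0,0.0854],
  [0.009,0.069,0,0,0,0,0.0854],
])

```text
t: 6.1
ee_pos: [0.57, -0.2622, 0.011]
eef_rot: [[0.133, 0.991, -0.001], [0.991, -0.133, 0.001], [0.001, -0.001, -1.0]]
ft_force: [-0.2, -5.2, 1.4]
gripper_width: 0.0857
```

```bash
cat >> h.py <<'E'
def tile(n,pre):
    i,P,z,f=grab(n);save(i,pre+'.png');np.savez(pre,i=i,P=P,z=z)
    hsv=cv2.cvtColor(i,cv2.COLOR_RGB2HSV)
    m=((hsv[...,1]>80)&(hsv[...,2]>80)&(hsv[...,0]>20)&(hsv[...,0]<75)).astype(np.uint8)
    m=cv2.morphologyEx(m,cv2.MORPH_CLOSE,np.ones((3,3)));c,l,st,ce=cv2.connectedComponentsWithStats(m)
    for k in range(1,c):
        if st[k,4]>300:
            p=P[l==k];p=p[abs(p[:,2]-.018)<.008]
            if len(p)>300: r=cv2.minAreaRect((p[:,:2]*1000).astype(np.float32));print(n,ce[k].round(),len(p),np.round(r[0],1),np.round(r[1],1),round(r[2],1))
E
python3 - <<'E'
from h import *
tile('wrist','w3');tile('scene','s3');s=robot.get_state();print(s['ee_pos'],s['ft_force'],s['t'])
E
```

```text
wrist [359. 117.] 84689 [ 592.8 -203.7] [ 83.4 124.1] 82.5
scene [280. 212.] 928 [ 595.3 -177.6] [131.2 124. ] 82.3
scene [201. 241.] 1242 [ 725.7 -425.7] [124.1 123.5] 40.5
[ 0.56979187 -0.26186384  0.01085147] [ 0.31398238 -0.51497122 -0.47726176] 6.2
```

View pics/w3.png

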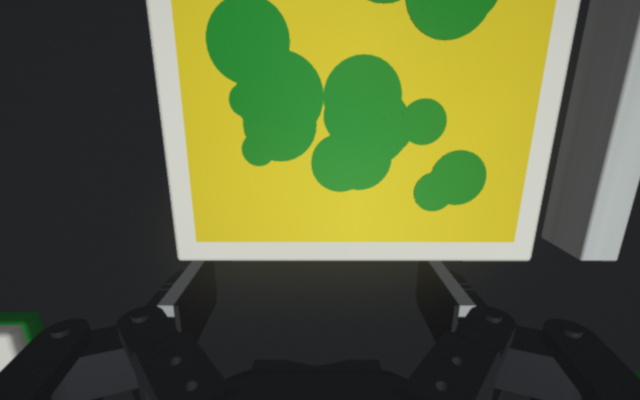

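Request:
play_rows([
  [0,0.003,0,0,0,0,0.0854],
  [0.001,0.006,0,0,0,0,0.0854],
  [0.001,0.008,0,0,0,0,0.0854],
  [0.001,0.01,0,0,0,0,0.0854],
])

```text
t: 6.6
ee_pos: [0.5709, -0.2518, 0.0108]
eef_rot: [[0.132, 0.991, -0.001], [0.991, -0.132, 0.002], [0.002, -0.001, -1.0]]
ft_force: [-0.2, -2.5, -0.3]
gripper_width: 0.0852
```

Request:
play_rows([
  [0,0.001,0,0,0,0,0.0854],
  [0,0.002,0,0,0,0,0.0854],
  [0,0.003,0,0,0,0,0.0854],
])

```text
t: 6.9
ee_pos: [0.5709, -0.2488, 0.0108]
eef_rot: [[0.132, 0.991, -0.001], [0.991, -0.132, 0.002], [0.002, -0.001, -1.0]]
ft_force: [-0.1, -3.6, 0.7]
gripper_width: 0.0851
```

Request:
play_rows([
  [0,0.001,0,0,0,0,0.0854],
  [0,0.002,0,0,0,0,0.0854],
])

```text
t: 7.1
ee_pos: [0.5709, -0.2467, 0.0108]
eef_rot: [[0.133, 0.991, -0.001], [0.991, -0.133, 0.002], [0.002, -0.001, -1.0]]
ft_force: [-1.1, -4.2, -0.3]
gripper_width: 0.0856
```

Request:
play_rows([
  [0,0.001,0,0,0,0,0.0854],
])

```text
t: 7.2
ee_pos: [0.5709, -0.2456, 0.0108]
eef_rot: [[0.133, 0.991, -0.001], [0.991, -0.133, 0.002], [0.002, -0.001, -1.0]]
ft_force: [-0.5, -4.0, -0.3]
gripper_width: 0.0852
```

Request:
play_rows([
  [0,0.001,0,0,0,0,0.0854],
])

```text
t: 7.3
ee_pos: [0.5709, -0.2446, 0.0108]
eef_rot: [[0.133, 0.991, -0.001], [0.991, -0.133, 0.002], [0.002, -0.001, -1.0]]
ft_force: [0.7, -3.4, -0.4]
gripper_width: 0.0852
```

Request:
play_rows([
  [0,0.001,0,0,0,0,0.0854],
])

```text
t: 7.4
ee_pos: [0.5709, -0.2435, 0.0108]
eef_rot: [[0.133, 0.991, -0.001], [0.991, -0.133, 0.002], [0.002, -0.001, -1.0]]
ft_force: [-0.0, -5.0, -0.6]
gripper_width: 0.0852
```

Request:
play_rows([
  [0,0.001,0,0,0,0,0.0854],
])

```text
t: 7.5
ee_pos: [0.5707, -0.243, 0.0108]
eef_rot: [[0.133, 0.991, -0.001], [0.991, -0.133, 0.001], [0.001, -0.001, -1.0]]
ft_force: [-6.4, -16.9, -0.8]
gripper_width: 0.0856
```

Request:
play_rows([
  [0,0.001,0,0,0,0,0.0854],
])

```text
t: 7.6
ee_pos: [0.5705, -0.2429, 0.0109]
eef_rot: [[0.133, 0.991, -0.001], [0.991, -0.133, -0.0], [-0.0, -0.001, -1.0]]
ft_force: [-3.6, -15.6, -1.5]
gripper_width: 0.0852
```

Request:
play_rows([
  [0,0.001,0,0,0,0,0.0854],
])

```text
t: 7.7
ee_pos: [0.5703, -0.2429, 0.0109]
eef_rot: [[0.133, 0.991, -0.001], [0.991, -0.133, -0.001], [-0.001, -0.001, -1.0]]
ft_force: [-3.7, -13.2, -1.5]
gripper_width: 0.0857
```

Run:
```python
from h import *
tile('wrist','w4');s=robot.get_state();print(s['ee_pos'],s['ft_force'],s['t'])
a=np.load('w4.npz')['i'];b,_,_,_=grab('scene');save(np.vstack([cv2.resize(a,None,fx=.75,fy=.75),cv2.resize(b[170:270,220:380],(480,300))]),'c4.png')
```

```text
wrist [360. 117.] 85024 [ 593.6 -184.6] [ 83.6 123.9] 82.4
[ 0.57028544 -0.24284619  0.0108985 ] [ -3.12791914 -12.97360128  -1.16571396] 7.75
```

View pics/c4.png

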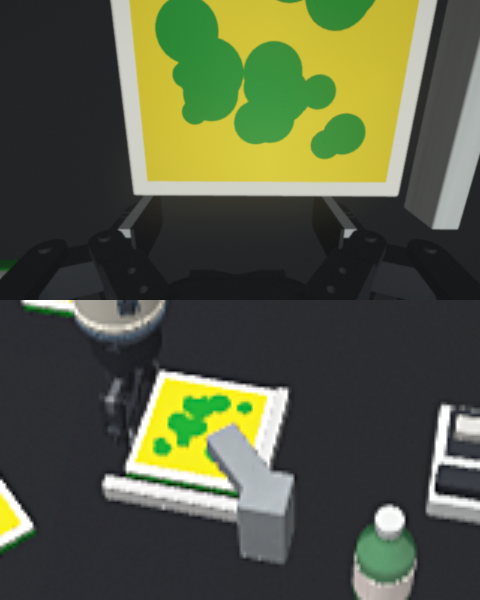

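Request:
play_rows([
  [-0.001,-0.01,0,0,0,0,0.0854],
  [-0.004,-0.03,0,0,0,0,0.0854],
  [-0.004,-0.03,0.04,0,0,0,0.0854],
  [-0.004,-0.03,0.08,0,0,0,0.0854],
  [-0.004,-0.03,0.1,0,0,0,0.0854],
])

```text
t: 8.3
ee_pos: [0.567, -0.2735, 0.1139]
eef_rot: [[0.134, 0.991, 0.001], [0.991, -0.134, -0.002], [-0.002, 0.001, -1.0]]
ft_force: [1.1, -0.6, -0.1]
gripper_width: 0.0854
```

Request:
play_rows([
  [-0.007,0.01,0,0,0,8,0.0854],
  [-0.014,0.02,0,0,0,16,0.0854],
  [-0.021,0.03,0,0,0,24,0.0854],
  [-0.028,0.04,0,0,0,32,0.0854],
  [-0.035,0.05,0,0,0,40,0.0854],
  [-0.042,0.06,0,0,0,48,0.0854],
  [-0.049,0.07,0,0,0,56,0.0854],
  [-0.056,0.08,0,0,0,64,0.0854],
  [-0.063,0.09,0,0,0,72,0.0854],
  [-0.069,0.105,0,0,0,80,0.0854],
  [-0.069,0.116,0,0,0,87,0.0854],
  [-0.069,0.116,0,0,0,90,0.0854],
])

```text
t: 9.5
ee_pos: [0.4974, -0.1562, 0.1139]
eef_rot: [[-0.992, 0.128, 0.001], [0.128, 0.992, 0.002], [-0.001, 0.002, -1.0]]
ft_force: [0.8, 0.5, 0.5]
gripper_width: 0.0852
```

Request:
play_rows([
  [0,0,-0.04,0,0,0,0.0854],
  [0,0,-0.08,0,0,0,0.0854],
  [0,0,-0.1,0,0,0,0.0854],
  [0,0,-0.1,0,0,0,0.0854],
])

```text
t: 9.9
ee_pos: [0.4959, -0.1556, 0.0116]
eef_rot: [[-0.992, 0.128, -0.003], [0.128, 0.992, 0.004], [0.003, 0.004, -1.0]]
ft_force: [-0.1, -0.3, 1.6]
gripper_width: 0.0851
```

Request:
play_rows([
  [0.006,-0.001,0,0,0,0,0.0854],
  [0.012,-0.002,0,0,0,0,0.0854],
  [0.016,-0.002,0,0,0,0,0.0854],
  [0.019,-0.003,0,0,0,0,0.0854],
  [0.022,-0.003,0,0,0,0,0.0854],
  [0.025,-0.003,0,0,0,0,0.0854],
  [0.027,-0.004,0,0,0,0,0.0854],
  [0.028,-0.004,0,0,0,0,0.0854],
])

```text
t: 10.7
ee_pos: [0.5222, -0.1595, 0.012]
eef_rot: [[-0.992, 0.128, -0.006], [0.128, 0.992, 0.005], [0.007, 0.004, -1.0]]
ft_force: [-13.8, -4.5, 7.9]
gripper_width: 0.0856
```

Request:
play_rows([
  [0.001,0,0,0,0,0,0.0854],
  [0.002,0,0,0,0,0,0.0854],
])

```text
t: 10.9
ee_pos: [0.5232, -0.1594, 0.0124]
eef_rot: [[-0.992, 0.128, -0.008], [0.128, 0.992, 0.005], [0.009, 0.004, -1.0]]
ft_force: [-7.3, -3.5, 1.1]
gripper_width: 0.0854
```

Request:
play_rows([
  [0.001,0,0,0,0,0,0.0854],
])

```text
t: 11.0
ee_pos: [0.5235, -0.1594, 0.0127]
eef_rot: [[-0.992, 0.129, -0.009], [0.128, 0.992, 0.006], [0.01, 0.004, -1.0]]
ft_force: [-3.1, -1.0, -0.8]
gripper_width: 0.0858
```

Request:
play_rows([
  [0.001,0,0,0,0,0,0.0854],
])

```text
t: 11.1
ee_pos: [0.5241, -0.1594, 0.013]
eef_rot: [[-0.992, 0.129, -0.01], [0.129, 0.992, 0.006], [0.011, 0.004, -1.0]]
ft_force: [-4.1, -1.8, -1.4]
gripper_width: 0.0854
```

Request:
play_rows([
  [0.001,0,0,0,0,0,0.0854],
])

```text
t: 11.2
ee_pos: [0.5249, -0.1594, 0.0131]
eef_rot: [[-0.992, 0.129, -0.011], [0.129, 0.992, 0.006], [0.011, 0.004, -1.0]]
ft_force: [-3.8, -1.6, -1.9]
gripper_width: 0.0854
```

Run:
```python
from h import *
tile('scene','s5');tile('side','d5');s=robot.get_state();print(s['ee_pos'],s['ft_force'],s['torque'],s['t'])
a=np.load('s5.npz')['i'];b=np.load('d5.npz')['i'];save(np.hstack([cv2.resize(a[170:270,230:350],(480,400),interpolation=2),cv2.resize(b[180:260,290:386],(480,400),interpolation=2)])[:,:800] if 0 else np.vstack([cv2.resize(a[185:260,240:340],(400,300),interpolation=2),cv2.resize(b[190:265,290:390],(400,300),interpolation=2)]),'c5.png')
```

```text
scene [251. 159.] 765 [ 361.5 -327.2] [126.5 126.5] 85.0
scene [284. 214.] 858 [ 605.4 -165.5] [124.5 125.3] 85.7
scene [201. 241.] 1249 [ 725.7 -425.8] [125.1 123.5] 40.4
side [326. 225.] 699 [ 603.2 -164.7] [130.5 119.8] 84.4
side [250. 256.] 938 [ 358.2 -328.1] [130.5 120.5] 82.9
side [373. 274.] 1050 [ 723.7 -427. ] [127.3 124.8] 41.3
side [435. 353.] 306 [ 816.7 -782.4] [111.8 158.2] 89.5
[ 0.52508593 -0.15938343  0.01309404] [-3.62757998 -1.87337892 -0.51779486] [-0.18242719  0.62450885 -0.17023096] 11.3
```

View pics/c5.png

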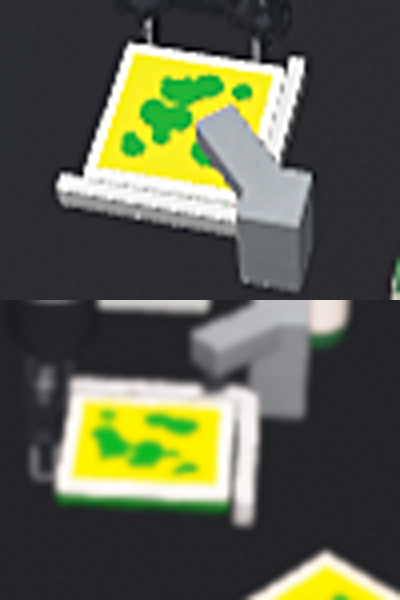

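Now the tile is on the +y fence but with a small taper left at the +x fence, and the tool has drifted 0.6° in tilt. I'll back off, straighten the tool and push again.

Request:
play_rows([
  [-0.006,0.001,0,0,0,0,0.0854],
  [-0.008,0.001,-0.001,-0.35,-0.63,0,0.0854],
  [-0.008,0.001,-0.002,-0.35,-0.63,0,0.0854],
])

```text
t: 11.6
ee_pos: [0.5167, -0.1582, 0.0111]
eef_rot: [[-0.992, 0.129, 0.001], [0.129, 0.992, -0.001], [-0.001, -0.0, -1.0]]
ft_force: [0.1, 0.0, -0.6]
gripper_width: 0.0859
```

Request:
play_rows([
  [0.002,0,0,0,0,0,0.0854],
  [0.004,-0.001,0,0,0,0,0.0854],
  [0.006,-0.001,0,0,0,0,0.0854],
  [0.008,-0.001,0,0,0,0,0.0854],
  [0.009,-0.001,0,0,0,0,0.0854],
  [0.01,-0.001,0,0,0,0,0.0854],
])

```text
t: 12.2
ee_pos: [0.5255, -0.159, 0.011]
eef_rot: [[-0.992, 0.129, -0.001], [0.129, 0.992, -0.0], [0.001, -0.0, -1.0]]
ft_force: [-10.7, -3.5, 6.7]
gripper_width: 0.0851
```

Request:
play_rows([
  [0.001,0,0,0,0,0,0.0854],
  [0.002,0,0,0,0,0,0.0854],
])

```text
t: 12.4
ee_pos: [0.526, -0.1588, 0.0108]
eef_rot: [[-0.992, 0.129, -0.004], [0.129, 0.992, 0.001], [0.004, 0.0, -1.0]]
ft_force: [-11.1, -3.7, 6.7]
gripper_width: 0.0854
```

Request:
play_rows([
  [-0.01,0.001,0,0,0,0,0.0854],
  [-0.02,0.003,0.02,0,0,0,0.0854],
  [-0.03,0.003,0.06,0,0,0,0.0854],
  [-0.05,0.003,0.1,0,0,0,0.0854],
  [-0.06,0.003,0.14,0,0,0,0.0854],
  [-0.06,0.003,0.18,0,0,0,0.0854],
  [-0.06,0.003,0.21,0,0,0,0.0854],
  [-0.06,0.003,0.22,0,0,0,0.0854],
  [-0.06,0.003,0.22,0,0,0,0.0854],
])

```text
t: 13.3
ee_pos: [0.4663, -0.1559, 0.2319]
eef_rot: [[-0.992, 0.129, -0.002], [0.129, 0.992, -0.0], [0.001, -0.001, -1.0]]
ft_force: [-0.4, -0.9, -0.4]
gripper_width: 0.0852
```

```bash
cat >> h.py <<'E'
def check(pre,crop=None):
    i,P,z,f=grab('wrist');np.savez(pre,i=i,P=P,z=z)
    hsv=cv2.cvtColor(i,cv2.COLOR_RGB2HSV)
    m=((hsv[...,1]>80)&(hsv[...,2]>80)&(hsv[...,0]>20)&(hsv[...,0]<75)).astype(np.uint8)
    m=cv2.morphologyEx(m,cv2.MORPH_CLOSE,np.ones((3,3)));c,l,st,ce=cv2.connectedComponentsWithStats(m)
    for k in range(1,c):
        if st[k,4]>1500:
            p=P[l==k];p=p[abs(p[:,2]-.018)<.008]
            if len(p)>1500:r=cv2.minAreaRect((p[:,:2]*1000).astype(np.float32));print(ce[k].round(),len(p),np.round(cv2.boxPoints(r),1).tolist(),np.round(r[1],1),round(r[2],2))
    q=(abs(P[...,2]-.024)<.0025)&(i.min(2)>90)&(P[...,0]>.5)&(P[...,1]<-.04)&(P[...,1]>-.3)
    c,l,st,ce=cv2.connectedComponentsWithStats(q.astype(np.uint8))
    for k in range(1,c):
        if st[k,4]>150:
            p=P[l==k];r=cv2.minAreaRect((p[:,:2]*1000).astype(np.float32));print('fence',ce[k].round(),len(p),np.round(cv2.boxPoints(r),1).tolist(),np.round(r[1],1),round(r[2],2))
    save(i,pre+'.png')
E
python3 - <<'E'
from h import *
check('w6');s=robot.get_state();print(s['ee_pos'],s['t'])
E
```

```text
[123.  86.] 16995 [[292.29998779296875, -382.79998779296875], [413.3999938964844, -397.1000061035156], [427.8999938964844, -274.6000061035156], [306.70001220703125, -260.29998779296875]] [123.3 122. ] 83.26
[322. 294.] 10023 [[537.9000244140625, -219.3000030517578], [658.7999877929688, -235.1999969482422], [674.7000122070312, -114.19999694824219], [553.7999877929688, -98.30000305175781]] [122.  121.9] 82.51
fence [391. 296.] 1642 [[535.9000244140625, -91.5], [698.5999755859375, -114.30000305175781], [701.2999877929688, -95.0999984741211], [538.5999755859375, -72.19999694824219]] [ 19.5 164.3] 82.01
fence [304. 357.] 755 [[667.4000244140625, -261.1000061035156], [682.4000244140625, -263.20001220703125], [699.2999877929688, -141.89999389648438], [684.4000244140625, -139.89999389648438]] [122.5  15.1] 82.03
[ 0.46582813 -0.15567106  0.23053809] 13.35
```

View pics/w6.png

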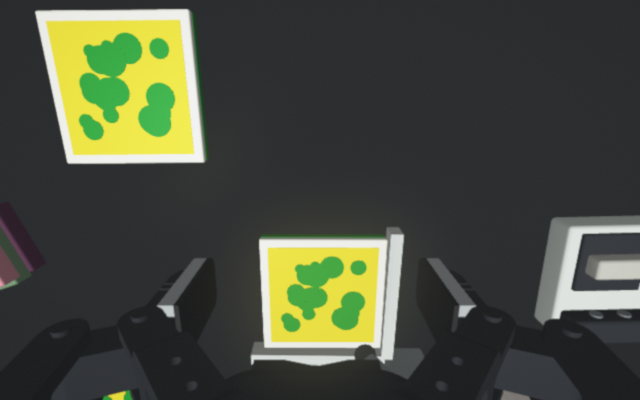

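The tile is flush on the +y fence with its yaw within 0.5°, but about 3.5 mm remains to the +x fence. The spread fingers, with an upward force of 7 N, may have been catching on the fence end. I'll repeat the push with closed fingers, which are narrower.

Request:
play_rows([
  [0.01,0.002,-0.03,0,0,0,0.0],
  [0.02,0.004,-0.07,0,0,0,0.0],
  [0.03,0.0055,-0.11,0,0,0,0.0],
  [0.037,0.0055,-0.15,0,0,0,0.0],
  [0.037,0.0055,-0.17,0,0,0,0.0],
  [0.037,0.0055,-0.17,0,0,0,0.0],
  [0.037,0.0055,-0.19,0,0,0,0.0],
  [0.037,0.0055,-0.205,0,0,0,0.0],
  [0.037,0.0055,-0.208,0,0,0,0.0],
  [0.037,0.0055,-0.208,0,0,0,0.0],
], force=20)

```text
t: 14.35
ee_pos: [0.5025, -0.1501, 0.0227]
eef_rot: [[-0.992, 0.129, -0.004], [0.129, 0.992, 0.001], [0.004, 0.0, -1.0]]
ft_force: [0.4, -0.6, 1.0]
gripper_width: -0.0001
```

Request:
play_rows([
  [0.005,-0.001,0,0,0,0,0.0],
  [0.01,-0.001,0,0,0,0,0.0],
  [0.014,-0.002,0,0,0,0,0.0],
  [0.017,-0.002,0,0,0,0,0.0],
  [0.019,-0.0025,0,0,0,0,0.0],
  [0.021,-0.003,0,0,0,0,0.0],
])

```text
t: 14.95
ee_pos: [0.5236, -0.1531, 0.0227]
eef_rot: [[-0.992, 0.129, -0.004], [0.129, 0.992, 0.001], [0.004, 0.0, -1.0]]
ft_force: [-0.3, 0.0, 0.1]
gripper_width: 0.0003
```

Request:
play_rows([
  [0.001,0,0,0,0,0,0.0],
])

```text
t: 15.05
ee_pos: [0.5248, -0.1531, 0.0227]
eef_rot: [[-0.992, 0.129, -0.004], [0.129, 0.992, 0.001], [0.004, 0.0, -1.0]]
ft_force: [0.2, -1.0, -0.5]
gripper_width: -0.0003
```

Request:
play_rows([
  [0.001,0,0,0,0,0,0.0],
])

```text
t: 15.15
ee_pos: [0.5257, -0.1531, 0.0227]
eef_rot: [[-0.992, 0.129, -0.005], [0.129, 0.992, 0.001], [0.005, 0.0, -1.0]]
ft_force: [-0.3, -0.7, 0.9]
gripper_width: 0.0002
```

Request:
play_rows([
  [0.001,0,0,0,0,0,0.0],
])

```text
t: 15.25
ee_pos: [0.5268, -0.1531, 0.0227]
eef_rot: [[-0.992, 0.129, -0.005], [0.129, 0.992, 0.001], [0.005, 0.0, -1.0]]
ft_force: [0.5, 0.2, 0.7]
gripper_width: 0.0001
```

Request:
play_rows([
  [0.001,0,0,0,0,0,0.0],
])

```text
t: 15.35
ee_pos: [0.527, -0.1529, 0.0226]
eef_rot: [[-0.992, 0.129, -0.006], [0.129, 0.992, 0.001], [0.006, 0.0, -1.0]]
ft_force: [-7.0, -1.4, 5.2]
gripper_width: 0.0001
```

Request:
play_rows([
  [0.001,0,0,0,0,0,0.0],
])

```text
t: 15.45
ee_pos: [0.527, -0.1528, 0.0224]
eef_rot: [[-0.992, 0.128, -0.008], [0.128, 0.992, 0.002], [0.008, 0.001, -1.0]]
ft_force: [-7.2, -2.2, 4.1]
gripper_width: 0.0006
```

Request:
play_rows([
  [0.001,0,0,0,0,0,0.0],
])

```text
t: 15.55
ee_pos: [0.5271, -0.1526, 0.0224]
eef_rot: [[-0.992, 0.128, -0.01], [0.128, 0.992, 0.002], [0.01, 0.001, -1.0]]
ft_force: [-5.3, -2.9, 4.0]
gripper_width: 0.0001
```

Request:
play_rows([
  [0.001,0,0,0,0,0,0.0],
])

```text
t: 15.65
ee_pos: [0.5271, -0.1525, 0.0223]
eef_rot: [[-0.992, 0.128, -0.012], [0.128, 0.992, 0.003], [0.012, 0.001, -1.0]]
ft_force: [-5.8, -1.5, 3.6]
gripper_width: -0.0005
```

Request:
play_rows([
  [-0.01,0.001,0,0,-0.3,0,0.0],
  [-0.02,0.002,0.01,0,-0.7,0,0.0],
  [-0.02,-0.01,0.05,0,-0.7,0,0.0],
  [-0.02,-0.04,0.09,0,-0.7,0,0.0],
  [0.0,-0.07,0.128,0,-0.7,0,0.0],
  [0.04,-0.085,0.128,0,-0.7,0,0.0],
  [0.08,-0.085,0.128,0,-0.7,0,0.0],
  [0.12,-0.085,0.128,0,-0.7,0,0.0],
  [0.13,-0.085,0.128,0,-0.7,0,0.0],
  [0.13,-0.085,0.128,0,-0.7,0,0.0],
])

```text
t: 16.65
ee_pos: [0.6578, -0.2372, 0.1504]
eef_rot: [[-0.992, 0.127, 0.001], [0.127, 0.992, 0.003], [-0.0, 0.003, -1.0]]
ft_force: [-0.6, 0.2, -0.4]
gripper_width: -0.0001
```

Run:
```python
from h import *
check('w7');s=robot.get_state();print(s['ee_pos'],s['t'])
d=np.load('w7.npz');P,i=d['P'],d['i']
# height profile along station x at station-y -130,-110..
X=np.array([.9914,-.1305]);Y=np.array([.1305,.9914])
xs=P[...,:2]@X*1000;ys=P[...,:2]@Y*1000
for y0 in [-145,-125,-105,-85]:
    m=(abs(ys-y0)<1)&(xs>682)&(xs<705);o=np.argsort(xs[m])
    print(y0,[(round(float(a),1),round(float(b)*1000),int(g)) for a,b,g in zip(xs[m][o],P[...,2][m][o],i.min(2)[m][o])][::3])
```

```text
[400. 111.] 27247 [[537.7999877929688, -219.10000610351562], [659.0, -235.0], [674.9000244140625, -113.30000305175781], [553.7000122070312, -97.4000015258789]] [122.8 122.3] 82.55
[106. 287.] 15529 [[639.0999755859375, -417.5], [719.0, -512.5], [812.2999877929688, -433.8999938964844], [732.4000244140625, -339.0]] [122.  124.1] 40.1
fence [512.  86.] 3672 [[537.9000244140625, -87.0], [661.2999877929688, -104.69999694824219], [663.5999755859375, -89.0999984741211], [540.0999755859375, -71.4000015258789]] [ 15.8 124.7] 81.82
fence [376. 224.] 3008 [[668.2000122070312, -260.70001220703125], [682.7999877929688, -262.79998779296875], [703.7000122070312, -117.4000015258789], [689.0, -115.30000305175781]] [146.9  14.8] 81.84
[ 0.65657924 -0.23723324  0.1503179 ] 16.7
-145 [(682.6, 19, 87), (683.4, 186, 49), (683.6, 18, 144), (684.3, 18, 218), (684.7, 17, 218), (685.0, 19, 236), (685.7, 17, 236), (686.0, 19, 237), (686.2, 18, 237), (686.5, 186, 50), (687.0, 18, 237), (687.6, 186, 52), (687.8, 18, 237), (687.9, 18, 237), (688.5, 185, 51), (688.7, 185, 52), (689.4, 185, 52), (689.6, 189, 31), (
[... 1819 characters left out ...]
 (692.3, 16, 181), (697.5, 16, 108), (697.6, 2, 115), (697.7, 2, 115), (697.9, 20, 110), (697.9, 4, 103), (698.1, 12, 107), (698.2, 6, 106), (698.8, 25, 211), (700.4, 23, 216), (701.8, 24, 216), (702.6, 24, 216), (704.2, 24, 219), (704.4, 26, 219)]
-85 [(682.5, 18, 74), (683.3, 19, 114), (684.3, 18, 207), (686.0, 18, 235), (686.5, 19, 235), (687.5, 19, 235), (688.2, 19, 235), (689.1, 19, 235), (690.1, 18, 234), (690.8, 19, 229), (692.3, 16, 197), (697.8, 7, 106), (697.9, 18, 108), (697.9, 15, 107), (698.0, 25, 162), (698.1, 3, 102), (698.1, 17, 108), (698.2, 14, 107), (698.3, 24, 162), (699.8, 24, 216), (700.9, 24, 215), (701.8, 24, 215), (702.5, 24, 215), (703.9, 25, 217), (704.9, 24, 219)]
```

View pics/w7.png

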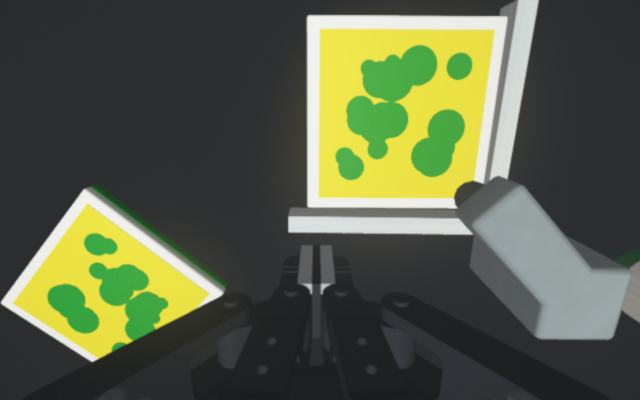

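The gap is real: the tile edge is at 692.5 mm and the fence face at 697.5 mm, 5 mm apart along station x, while the y side is flush. The pad was also pressing the tile down with about 5 N, so friction held it. I'll push more firmly along the fence direction, rising slightly.

Request:
play_rows([
  [-0.04,0.01,0,0,0,0,0.0],
  [-0.08,0.03,0,0,0,0,0.0],
  [-0.12,0.06,0,0,0,-0.9,0.0],
  [-0.145,0.1,-0.03,0,0,-0.9,0.0],
  [-0.145,0.103,-0.07,0,0,-0.9,0.0],
  [-0.145,0.103,-0.1,0,0,-0.9,0.0],
  [-0.145,0.103,-0.12,0,0,-0.9,0.0],
  [-0.145,0.103,-0.129,0,0,-0.9,0.0],
  [-0.145,0.103,-0.129,0,0,-0.9,0.0],
])

```text
t: 17.6
ee_pos: [0.5103, -0.1342, 0.0211]
eef_rot: [[-0.99, 0.144, -0.002], [0.144, 0.99, 0.003], [0.002, 0.003, -1.0]]
ft_force: [-0.1, 0.6, -0.2]
gripper_width: -0.0001
```

Request:
play_rows([
  [0.006,-0.001,0,0,0,0,0.0],
  [0.01,-0.0014,0,0,0,0,0.0],
  [0.013,-0.0018,0,0,0,0,0.0],
  [0.014,-0.002,0.0005,0,0,0,0.0],
  [0.015,-0.0022,0.001,0,0,0,0.0],
  [0.016,-0.0024,0.0015,0,0,0,0.0],
  [0.017,-0.0026,0.002,0,0,0,0.0],
])

```text
t: 18.3
ee_pos: [0.5273, -0.1367, 0.0231]
eef_rot: [[-0.99, 0.144, -0.002], [0.144, 0.99, 0.003], [0.003, 0.003, -1.0]]
ft_force: [-0.7, 0.8, 0.5]
gripper_width: -0.0001
```

Request:
play_rows([
  [0.001,-0.0001,0,0,0,0,0.0],
  [0.002,-0.0003,0.0003,0,0,0,0.0],
  [0.003,-0.0004,0.0006,0,0,0,0.0],
  [0.004,-0.0006,0.001,0,0,0,0.0],
])

```text
t: 18.7
ee_pos: [0.5308, -0.1371, 0.0239]
eef_rot: [[-0.99, 0.144, -0.003], [0.144, 0.99, 0.004], [0.004, 0.003, -1.0]]
ft_force: [-2.4, 0.1, -2.2]
gripper_width: 0.0001
```

Request:
play_rows([
  [0.001,-0.0001,0,0,0,0,0.0],
  [0.002,-0.0003,0.0003,0,0,0,0.0],
  [0.003,-0.0004,0.0006,0,0,0,0.0],
])

```text
t: 19.0
ee_pos: [0.5337, -0.1374, 0.0244]
eef_rot: [[-0.99, 0.144, -0.004], [0.144, 0.99, 0.004], [0.004, 0.003, -1.0]]
ft_force: [-2.3, 1.4, -1.9]
gripper_width: 0.0005
```

Request:
play_rows([
  [0.001,-0.0001,0,0,0,0,0.0],
])

```text
t: 19.1
ee_pos: [0.5346, -0.1375, 0.0244]
eef_rot: [[-0.99, 0.144, -0.004], [0.144, 0.99, 0.004], [0.005, 0.004, -1.0]]
ft_force: [-7.8, -0.5, 3.1]
gripper_width: -0.0001
```

Request:
play_rows([
  [0.001,-0.0001,0,0,0,0,0.0],
])

```text
t: 19.2
ee_pos: [0.5346, -0.1375, 0.0244]
eef_rot: [[-0.99, 0.144, -0.006], [0.144, 0.99, 0.005], [0.007, 0.004, -1.0]]
ft_force: [-10.7, -1.7, 7.2]
gripper_width: -0.0001
```

Request:
play_rows([
  [0.001,-0.0001,0,0,0,0,0.0],
  [0.0015,-0.0002,0,0,0,0,0.0],
])

```text
t: 19.4
ee_pos: [0.5347, -0.1375, 0.0243]
eef_rot: [[-0.99, 0.143, -0.009], [0.143, 0.99, 0.005], [0.01, 0.004, -1.0]]
ft_force: [-14.4, -2.0, 8.8]
gripper_width: 0.0
```

Request:
play_rows([
  [-0.01,0.001,0,0,-0.3,0,0.0],
  [-0.02,0.002,0.01,0,-0.5,0,0.0],
  [-0.02,-0.01,0.05,0,-0.5,0,0.0],
  [-0.02,-0.05,0.09,0,-0.5,0,0.0],
  [0.0,-0.08,0.126,0,-0.5,0,0.0],
  [0.04,-0.1,0.126,0,-0.5,0,0.0],
  [0.08,-0.1,0.126,0,-0.5,0,0.0],
  [0.11,-0.1,0.126,0,-0.5,0,0.0],
  [0.122,-0.1,0.126,0,-0.5,0,0.0],
  [0.122,-0.1,0.126,0,-0.5,0,0.0],
])

```text
t: 20.4
ee_pos: [0.6581, -0.2374, 0.1509]
eef_rot: [[-0.99, 0.143, 0.001], [0.143, 0.99, 0.005], [-0.001, 0.005, -1.0]]
ft_force: [-0.8, 0.5, 0.1]
gripper_width: -0.0001
```

```bash
cat >> h.py <<'E'
def gaps(pre):
    d=np.load(pre+'.npz');P,i=d['P'],d['i']
    a=np.radians(-8.0);X=np.array([np.cos(a),np.sin(a)]);Y=np.array([-X[1],X[0]])
    xs=P[...,:2]@X*1000;ys=P[...,:2]@Y*1000;h=P[...,2]*1000;g=i.min(2)
    T=(abs(h-18)<2.5)&(g>170);F=(h<26.5)&(h>21.8)&(g>90)
    for nm,c,o,rng,lim in [('x',xs,ys,range(-150,-60,15),(675,715)),('y',ys,xs,range(560,690,20),(-40,0))]:
        for r in rng:
            b=(abs(o-r)<2)&(c>lim[0])&(c<lim[1]);t=c[b&T];f=c[b&F]
            if len(t)>4 and len(f)>4: print(nm,r,'tile',np.percentile(t,97).round(1),'fence',np.percentile(f,3).round(1))
E
python3 - <<'E'
from h import *
gaps('w7');check('w8');gaps('w8');s=robot.get_state();print(s['ee_pos'],s['t'],s['ft_force'])
E
```

```text
x -150 tile 692.1 fence 698.8
x -135 tile 692.6 fence 698.7
x -120 tile 692.4 fence 698.8
x -105 tile 693.3 fence 698.7
x -90 tile 693.1 fence 698.8
x -75 tile 692.8 fence 698.8
y 560 tile -13.4 fence -10.9
y 580 tile -12.4 fence -10.8
y 600 tile -12.1 fence -10.6
y 620 tile -12.2 fence -10.8
y 640 tile -11.1 fence -10.8
y 660 tile -10.9 fence -10.7
[398. 116.] 26647 [[542.2000122070312, -219.39999389648438], [662.5999755859375, -236.6999969482422], [680.0999755859375, -115.5], [559.7000122070312, -98.0999984741211]] [122.5 121.7] 81.79
[107. 289.] 15127 [[639.2999877929688, -419.1000061035156], [720.0999755859375, -512.5999755859375], [812.7999877929688, -432.3999938964844], [732.0, -339.0]] [122.5 123.5] 40.84
fence [510.  84.] 3589 [[540.4000244140625, -87.5], [661.5999755859375, -104.4000015258789], [663.7999877929688, -89.4000015258789], [542.5, -72.4000015258789]] [ 15.2 122.4] 82.02
fence [375. 223.] 2988 [[668.4000244140625, -261.1000061035156], [683.2999877929688, -263.1000061035156], [703.7999877929688, -117.19999694824219], [688.9000244140625, -115.0999984741211]] [147.4  15. ] 82.0
x -150 tile 696.4 fence 698.9
x -135 tile 697.9 fence 698.9
x -120 tile 697.8 fence 698.7
x -105 tile 697.6 fence 698.7
x -90 tile 697.8 fence 698.7
x -75 tile 697.6 fence 699.0
y 560 tile -12.9 fence -10.7
y 580 tile -12.1 fence -10.6
y 600 tile -12.1 fence -10.8
y 620 tile -12.7 fence -10.8
y 640 tile -12.3 fence -10.9
y 660 tile -12.5 fence -10.9
[ 0.65686385 -0.23738194  0.15076755] 20.45 [-1.1100762   0.36654115  0.15707954]
```

x is now flush along the whole fence. A residual of about 1 mm is left at the y fence, so I'll nudge the tile in y.

Request:
play_rows([
  [-0.02,-0.02,0,0,0,0,0.0],
  [-0.05,-0.047,0,0,0,0,0.0],
  [-0.05,-0.047,-0.04,0,0,0,0.0],
  [-0.05,-0.047,-0.08,0,0,0,0.0],
  [-0.05,-0.047,-0.11,0,0,0,0.0],
  [-0.05,-0.047,-0.128,0,0,0,0.0],
  [-0.05,-0.047,-0.128,0,0,0,0.0],
])

```text
t: 21.15
ee_pos: [0.6045, -0.2836, 0.0208]
eef_rot: [[-0.99, 0.143, -0.003], [0.143, 0.99, 0.007], [0.004, 0.006, -1.0]]
ft_force: [-0.5, 0.6, 0.1]
gripper_width: -0.0
```

Request:
play_rows([
  [0.001,0.006,0,0,0,0,0.0],
  [0.002,0.012,0,0,0,0,0.0],
  [0.0025,0.018,0,0,0,0,0.0],
  [0.003,0.021,0,0,0,0,0.0],
])

```text
t: 21.55
ee_pos: [0.6079, -0.2618, 0.0218]
eef_rot: [[-0.99, 0.143, -0.002], [0.143, 0.99, 0.007], [0.003, 0.006, -1.0]]
ft_force: [0.3, 0.0, 0.3]
gripper_width: -0.0
```

Request:
play_rows([
  [0.0002,0.0015,0,0,0,0,0.0],
  [0.0004,0.003,0,0,0,0,0.0],
])

```text
t: 21.75
ee_pos: [0.6086, -0.2586, 0.0223]
eef_rot: [[-0.99, 0.142, -0.002], [0.142, 0.99, 0.006], [0.003, 0.006, -1.0]]
ft_force: [-0.7, -0.5, -0.2]
gripper_width: -0.0005
```

Request:
play_rows([
  [0.0002,0.0015,0,0,0,0,0.0],
])

```text
t: 21.85
ee_pos: [0.6089, -0.2571, 0.0224]
eef_rot: [[-0.99, 0.142, -0.002], [0.142, 0.99, 0.006], [0.003, 0.006, -1.0]]
ft_force: [0.3, -0.2, 0.3]
gripper_width: 0.0001
```

Request:
play_rows([
  [0.0001,0.001,0,0,0,0,0.0],
])

```text
t: 21.95
ee_pos: [0.609, -0.256, 0.0224]
eef_rot: [[-0.99, 0.142, -0.002], [0.142, 0.99, 0.006], [0.002, 0.006, -1.0]]
ft_force: [-0.4, -0.8, -0.5]
gripper_width: 0.0003
```

Request:
play_rows([
  [0.0001,0.001,0,0,0,0,0.0],
])

```text
t: 22.05
ee_pos: [0.6091, -0.255, 0.0224]
eef_rot: [[-0.99, 0.143, -0.002], [0.143, 0.99, 0.006], [0.002, 0.006, -1.0]]
ft_force: [-0.6, -0.3, 0.8]
gripper_width: 0.0002
```

Request:
play_rows([
  [0.0001,0.001,0.0003,0,0,0,0.0],
])

```text
t: 22.15
ee_pos: [0.6092, -0.254, 0.0226]
eef_rot: [[-0.99, 0.143, -0.002], [0.143, 0.99, 0.006], [0.003, 0.006, -1.0]]
ft_force: [0.7, -0.6, -0.5]
gripper_width: 0.0001
```

Request:
play_rows([
  [0.0001,0.001,0.0003,0,0,0,0.0],
])

```text
t: 22.25
ee_pos: [0.6093, -0.2531, 0.0229]
eef_rot: [[-0.99, 0.143, -0.002], [0.143, 0.99, 0.006], [0.003, 0.006, -1.0]]
ft_force: [1.0, 0.1, 0.2]
gripper_width: -0.0002
```

Request:
play_rows([
  [0.0001,0.001,0.0003,0,0,0,0.0],
])

```text
t: 22.35
ee_pos: [0.6093, -0.252, 0.0232]
eef_rot: [[-0.99, 0.143, -0.002], [0.143, 0.99, 0.006], [0.003, 0.006, -1.0]]
ft_force: [-0.1, -0.4, 0.4]
gripper_width: 0.0001
```

Request:
play_rows([
  [0.0001,0.001,0,0,0,0,0.0],
  [0.0002,0.002,0,0,0,0,0.0],
])

```text
t: 22.55
ee_pos: [0.6096, -0.2502, 0.0232]
eef_rot: [[-0.99, 0.143, -0.002], [0.143, 0.99, 0.006], [0.002, 0.005, -1.0]]
ft_force: [-0.0, -2.8, -1.1]
gripper_width: -0.0002
```

Request:
play_rows([
  [0.0001,0.001,0,0,0,0,0.0],
])

```text
t: 22.65
ee_pos: [0.6099, -0.2496, 0.0233]
eef_rot: [[-0.99, 0.143, -0.001], [0.143, 0.99, 0.005], [0.002, 0.005, -1.0]]
ft_force: [2.1, -5.7, -0.9]
gripper_width: -0.0001
```

Request:
play_rows([
  [0.0001,0.001,0.0003,0,0,0,0.0],
])

```text
t: 22.75
ee_pos: [0.6103, -0.2493, 0.0237]
eef_rot: [[-0.99, 0.143, -0.0], [0.143, 0.99, 0.004], [0.001, 0.004, -1.0]]
ft_force: [-1.1, -9.4, -2.8]
gripper_width: -0.0
```

Request:
play_rows([
  [0.0001,0.001,0.0003,0,0,0,0.0],
])

```text
t: 22.85
ee_pos: [0.6104, -0.2492, 0.024]
eef_rot: [[-0.99, 0.143, -0.0], [0.143, 0.99, 0.002], [0.001, 0.002, -1.0]]
ft_force: [-3.6, -11.6, -2.8]
gripper_width: 0.0002
```

Request:
play_rows([
  [-0.002,-0.012,0,0,0,0,0.0],
  [-0.003,-0.028,0.01,0,0,0,0.0],
  [-0.003,-0.028,0.05,0,0,0,0.0],
  [-0.003,-0.028,0.09,0,0,0,0.0],
  [0.0,-0.02,0.127,0,0,0,0.0],
  [0.03,0.0,0.127,0,0,0,0.0],
  [0.047,0.012,0.127,0,0,0,0.0],
  [0.047,0.012,0.127,0,0,0,0.0],
  [0.047,0.012,0.127,0,0,0,0.0],
])

```text
t: 23.75
ee_pos: [0.6572, -0.2379, 0.1514]
eef_rot: [[-0.99, 0.142, -0.0], [0.142, 0.99, 0.002], [0.001, 0.002, -1.0]]
ft_force: [-0.3, -0.1, -0.2]
gripper_width: 0.0001
```

Run:
```python
from h import *
check('w9');gaps('w9');s=robot.get_state();print(s['ee_pos'],s['t'],s['ft_force'],s['q'])
i=np.load('w9.npz')['i'];save(cv2.resize(i[0:250,260:580],None,fx=2.4,fy=2.4,interpolation=2),'c9.png')
```

```text
[400. 117.] 26542 [[542.7999877929688, -218.39999389648438], [664.0, -235.39999389648438], [681.0, -114.4000015258789], [559.7000122070312, -97.4000015258789]] [122.2 122.5] 82.04
[109. 289.] 14859 [[639.2999877929688, -418.20001220703125], [719.7000122070312, -512.9000244140625], [812.7999877929688, -434.0], [732.4000244140625, -339.20001220703125]] [122.  124.3] 40.32
fence [511.  85.] 3602 [[539.2000122070312, -87.5], [660.5999755859375, -104.4000015258789], [662.7000122070312, -88.9000015258789], [541.2999877929688, -72.0]] [ 15.6 122.5] 82.08
fence [376. 224.] 3011 [[668.4000244140625, -261.29998779296875], [683.0999755859375, -263.29998779296875], [703.7999877929688, -117.4000015258789], [689.2000122070312, -115.30000305175781]] [147.4  14.8] 81.91
x -150 tile 697.2 fence 698.6
x -135 tile 698.8 fence 698.7
x -120 tile 698.7 fence 698.7
x -105 tile 697.7 fence 698.6
x -90 tile 697.6 fence 698.8
x -75 tile 697.7 fence 699.2
y 560 tile -12.4 fence -10.6
y 580 tile -10.9 fence -11.0
y 600 tile -11.0 fence -10.7
y 620 tile -10.7 fence -10.7
y 640 tile -10.6 fence -10.6
y 660 tile -10.8 fence -10.9
[ 0.65679672 -0.23812883  0.15116039] 23.8 [-0.22681481  0.32225503 -0.77264391] [ -24.8724206    39.33686768   71.28396922    0.1155033    69.4710833
 -106.68712058]
```

View pics/c9.png

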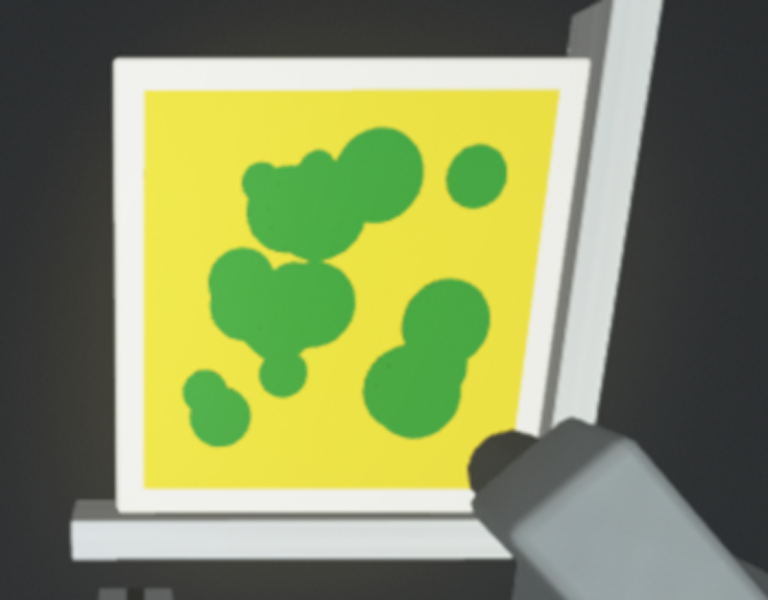

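The tile is flush on both fences: the yaw matches within 0.1°, and edge and fence coincide within about 1 mm on both sides. On to the round key.

Request:
play_rows([
  [-0.02,0.0,0.05,0,0,0,0.0],
  [-0.05,0.03,0.1,0,0,0,0.0],
  [-0.08,0.07,0.13,0,0,0,0.0],
  [-0.1,0.115,0.14,0,0,0,0.0],
  [-0.11,0.16,0.14,0,0,0,0.0],
  [-0.11,0.205,0.14,0,0,0,0.0],
  [-0.11,0.25,0.14,0,0,0,0.0],
  [-0.11,0.295,0.14,0,0,0,0.0],
  [-0.1,0.34,0.13,0,0,0,0.0],
  [-0.09,0.385,0.1,0,0,0,0.0],
  [-0.08,0.43,0.06,0,0,0,0.0],
  [-0.055,0.456,0.03,0,0,0,0.0],
])

```text
t: 25.0
ee_pos: [0.5955, 0.2113, 0.1886]
eef_rot: [[-0.99, 0.143, -0.001], [0.143, 0.99, 0.002], [0.001, 0.002, -1.0]]
ft_force: [0.0, -0.8, 0.4]
gripper_width: 0.0002
```

Request:
play_rows([
  [-0.02,0,0,0,0,0,0.0],
  [-0.02,0,0,0,0,0,0.0],
])

```text
t: 25.2
ee_pos: [0.5731, 0.211, 0.1866]
eef_rot: [[-0.99, 0.142, -0.006], [0.142, 0.99, 0.001], [0.006, 0.0, -1.0]]
ft_force: [-0.5, -0.8, 0.4]
gripper_width: -0.0
```

Run:
```python
from h import *
i,P,z,f=grab('wrist');s=robot.get_state();print(s['ee_pos'],s['eef_rot'].round(4).tolist(),s['t'],s['ft_force'])
k=(abs(P[...,2]-.0516)<.004)&(i.min(2)>110)
c,l,st,ce=cv2.connectedComponentsWithStats(k.astype(np.uint8))
for a in range(1,c):
    if st[a,4]>200:
        p=(P[l==a]*1000).astype(np.float32);r=cv2.minEnclosingCircle(p[:,:2]);print(ce[a].round(),st[a,4],p.mean(0),np.median(p[:,2]),cv2.minAreaRect(p[:,:2]),r)
save(i,'w10.png')
```

```text
[0.57453    0.21062791 0.18808603] [[-0.9897, 0.1428, -0.003], [0.1428, 0.9897, 0.0018], [0.0032, 0.0013, -1.0]] 25.25 [ 0.51047375 -0.45079743  0.0365534 ]Traceback (most recent call last):
  File "<stdin>", line 7, in <module>
cv2.error: OpenCV(4.12.0) /io/opencv/modules/imgproc/src/shapedescr.cpp:201: error: (-215:Assertion failed) count >= 0 && (depth == CV_32F || depth == CV_32S) in function 'minEnclosingCircle'
```

Run:
```python
from h import *
i,P,z,f=grab('wrist');s=robot.get_state();print(s['ee_pos'],s['eef_rot'].round(4).tolist(),s['t'],s['ft_force'])
k=(abs(P[...,2]-.0516)<.004)&(i.min(2)>110)
c,l,st,ce=cv2.connectedComponentsWithStats(k.astype(np.uint8))
for a in range(1,c):
    if st[a,4]>200:
        p=np.ascontiguousarray(P[l==a]*1000).astype(np.float32);q=np.ascontiguousarray(p[:,:2]);print(ce[a].round(),st[a,4],p.mean(0),cv2.minAreaRect(q),cv2.minEnclosingCircle(q))
save(i,'w10.png')
```

```text
[0.57551017 0.21045923 0.18901686] [[-0.9897, 0.1434, -0.0008], [0.1434, 0.9897, 0.0023], [0.0012, 0.0022, -1.0]] 25.3 [0.7888898  0.43594301 0.10342594]
[423. 222.] 2865 [609.5277  294.9368   51.53161] ((610.689697265625, 295.6460876464844), (46.03327941894531, 45.634517669677734), 83.84820556640625) ((611.0240478515625, 295.84185791015625), 31.156970977783203)
[330. 224.] 2272 [600.59973 218.6813   51.58325] ((601.4419555664062, 218.79566955566406), (46.9164924621582, 44.089080810546875), 61.616355895996094) ((602.5719604492188, 218.42079162597656), 23.92656898498535)
[237. 229.] 1654 [593.7544   141.44383   51.440926] ((594.4984741210938, 140.51129150390625), (56.396202087402344, 22.09027671813965), 83.33936309814453) ((594.4446411132812, 140.79185485839844), 28.79043197631836)
```

View pics/w10.png

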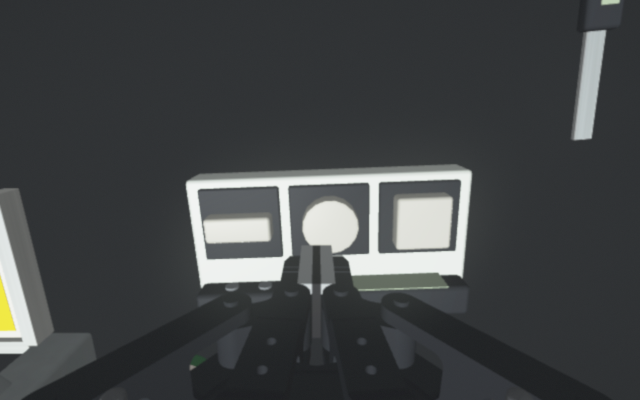

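The round cap is at px (330,225), which maps to (0.602, 0.218, 0.0516). That matches both the midpoint of the other two caps and the expected height. Descending over it.

Request:
play_rows([
  [0.015,0.005,-0.02,0,0,0,0.0],
  [0.0265,0.0075,-0.05,0,0,0,0.0],
  [0.0265,0.0075,-0.08,0,0,0,0.0],
  [0.0265,0.0075,-0.1,0,0,0,0.0],
  [0.0265,0.0075,-0.112,0,0,0,0.0],
  [0.0265,0.0075,-0.117,0,0,0,0.0],
  [0.0265,0.0075,-0.117,0,0,0,0.0],
])

```text
t: 26.0
ee_pos: [0.6025, 0.2176, 0.0726]
eef_rot: [[-0.99, 0.144, -0.0], [0.144, 0.99, 0.002], [0.001, 0.002, -1.0]]
ft_force: [0.0, 0.1, 0.1]
gripper_width: 0.0002
```

Request:
play_rows([
  [0,0,-0.001,0,0,0,0.0],
  [0,0,-0.002,0,0,0,0.0],
  [0,0,-0.002,0,0,0,0.0],
])

```text
t: 26.3
ee_pos: [0.6028, 0.2177, 0.0711]
eef_rot: [[-0.99, 0.144, 0.001], [0.144, 0.99, 0.003], [-0.0, 0.003, -1.0]]
ft_force: [-0.1, 0.3, 0.5]
gripper_width: 0.0
```

Request:
play_rows([
  [0,0,-0.001,0,0,0,0.0],
])

```text
t: 26.4
ee_pos: [0.603, 0.2178, 0.0706]
eef_rot: [[-0.99, 0.144, 0.001], [0.144, 0.99, 0.003], [-0.001, 0.003, -1.0]]
ft_force: [0.1, -0.6, 0.3]
gripper_width: -0.0
```

Request:
play_rows([
  [0,0,-0.001,0,0,0,0.0],
  [0,0,-0.002,0,0,0,0.0],
  [0,0,-0.002,0,0,0,0.0],
])

```text
t: 26.7
ee_pos: [0.6029, 0.2178, 0.0684]
eef_rot: [[-0.99, 0.144, 0.001], [0.144, 0.99, 0.003], [-0.001, 0.003, -1.0]]
ft_force: [-0.3, 0.7, 0.0]
gripper_width: -0.0002
```

Request:
play_rows([
  [0,0,-0.0007,0,0,0,0.0],
])

```text
t: 26.8
ee_pos: [0.6029, 0.2178, 0.0677]
eef_rot: [[-0.99, 0.144, 0.001], [0.144, 0.99, 0.003], [-0.001, 0.003, -1.0]]
ft_force: [-0.5, -0.3, 0.2]
gripper_width: 0.0004
```

Request:
play_rows([
  [0,0,-0.0007,0,0,0,0.0],
])

```text
t: 26.9
ee_pos: [0.6028, 0.2178, 0.0669]
eef_rot: [[-0.99, 0.144, 0.001], [0.144, 0.99, 0.003], [-0.001, 0.003, -1.0]]
ft_force: [-0.3, 0.5, 0.3]
gripper_width: 0.0003
```

Request:
play_rows([
  [0,0,-0.0007,0,0,0,0.0],
])

```text
t: 27.0
ee_pos: [0.6028, 0.2178, 0.0661]
eef_rot: [[-0.99, 0.144, 0.001], [0.144, 0.99, 0.003], [-0.001, 0.003, -1.0]]
ft_force: [0.4, 0.4, 0.9]
gripper_width: -0.0001
```

Request:
play_rows([
  [0,0,-0.0007,0,0,0,0.0],
])

```text
t: 27.1
ee_pos: [0.6028, 0.2178, 0.0655]
eef_rot: [[-0.99, 0.144, 0.001], [0.144, 0.99, 0.003], [-0.001, 0.003, -1.0]]
ft_force: [-0.5, -0.4, 5.0]
gripper_width: -0.0001
```

Request:
play_rows([
  [0,0,-0.0007,0,0,0,0.0],
])

```text
t: 27.2
ee_pos: [0.6029, 0.2178, 0.0649]
eef_rot: [[-0.99, 0.144, 0.001], [0.144, 0.99, 0.003], [-0.001, 0.003, -1.0]]
ft_force: [-1.7, -0.6, 5.7]
gripper_width: -0.0
```

Request:
play_rows([
  [0,0,-0.0007,0,0,0,0.0],
])

```text
t: 27.3
ee_pos: [0.6029, 0.2178, 0.0644]
eef_rot: [[-0.99, 0.144, 0.001], [0.144, 0.99, 0.003], [-0.001, 0.003, -1.0]]
ft_force: [-1.5, -0.9, 7.1]
gripper_width: -0.0002
```

Request:
play_rows([
  [0,0,-0.0007,0,0,0,0.0],
])

```text
t: 27.4
ee_pos: [0.6029, 0.2178, 0.064]
eef_rot: [[-0.99, 0.144, 0.001], [0.144, 0.99, 0.003], [-0.001, 0.003, -1.0]]
ft_force: [-2.5, -0.4, 7.5]
gripper_width: 0.0002
```

Request:
play_rows([
  [0,0,-0.0007,0,0,0,0.0],
])

```text
t: 27.5
ee_pos: [0.6029, 0.2178, 0.0636]
eef_rot: [[-0.99, 0.144, 0.002], [0.144, 0.99, 0.003], [-0.001, 0.003, -1.0]]
ft_force: [-1.3, -1.2, 7.7]
gripper_width: 0.0001
```

Request:
play_rows([
  [0,0,-0.0008,0,0,0,0.0],
])

```text
t: 27.6
ee_pos: [0.6029, 0.2178, 0.0631]
eef_rot: [[-0.99, 0.144, 0.002], [0.144, 0.99, 0.003], [-0.001, 0.003, -1.0]]
ft_force: [-2.2, -1.2, 8.0]
gripper_width: -0.0002
```

Request:
play_rows([
  [0,0,-0.0008,0,0,0,0.0],
])

```text
t: 27.7
ee_pos: [0.6029, 0.2178, 0.0626]
eef_rot: [[-0.99, 0.144, 0.002], [0.144, 0.99, 0.003], [-0.001, 0.003, -1.0]]
ft_force: [-2.4, -0.9, 8.5]
gripper_width: -0.0003
```

Request:
play_rows([
  [0,0,-0.0008,0,0,0,0.0],
])

```text
t: 27.8
ee_pos: [0.6028, 0.2178, 0.0621]
eef_rot: [[-0.99, 0.144, 0.002], [0.144, 0.99, 0.003], [-0.002, 0.003, -1.0]]
ft_force: [-2.7, -0.8, 7.4]
gripper_width: -0.0002
```

Request:
play_rows([
  [0,0,-0.0008,0,0,0,0.0],
])

```text
t: 27.9
ee_pos: [0.6029, 0.2178, 0.0617]
eef_rot: [[-0.99, 0.144, 0.002], [0.144, 0.99, 0.003], [-0.002, 0.003, -1.0]]
ft_force: [-1.7, -0.5, 6.5]
gripper_width: -0.0
```

Request:
play_rows([
  [0,0,-0.0008,0,0,0,0.0],
])

```text
t: 28.0
ee_pos: [0.6029, 0.2178, 0.0612]
eef_rot: [[-0.99, 0.144, 0.002], [0.144, 0.99, 0.003], [-0.002, 0.003, -1.0]]
ft_force: [-1.8, 0.2, 6.0]
gripper_width: 0.0002
```

Request:
play_rows([
  [0,0,-0.0008,0,0,0,0.0],
])

```text
t: 28.1
ee_pos: [0.6028, 0.2178, 0.0606]
eef_rot: [[-0.99, 0.144, 0.003], [0.144, 0.99, 0.003], [-0.002, 0.003, -1.0]]
ft_force: [-0.6, -1.0, 5.1]
gripper_width: 0.0001
```

Request:
play_rows([
  [0,0,-0.0005,0,0,0,0.0],
])

```text
t: 28.2
ee_pos: [0.6028, 0.2178, 0.0603]
eef_rot: [[-0.99, 0.144, 0.003], [0.144, 0.99, 0.003], [-0.002, 0.003, -1.0]]
ft_force: [-0.7, -1.1, 4.5]
gripper_width: 0.0003
```

The force rose to a peak of 8.5 N and fell to 4.5 N at about 6 mm travel. The key has clicked, so I'll release.

Request:
play_rows([
  [0,0,0.003,0,0,0,0.0],
  [0,0,0.008,0,0,0,0.0],
  [0,0,0.03,0,0,0,0.0],
  [-0.02,0,0.07,0,0,0,0.0],
  [-0.05,0,0.11,0,0,0,0.0],
  [-0.08,0,0.15,0,0,0,0.0],
  [-0.1,0,0.19,0,0,0,0.0],
  [-0.1,0,0.22,0,0,0,0.0],
  [-0.1,0,0.22,0,0,0,0.0],
  [-0.1,0,0.22,0,0,0,0.0],
])

```text
t: 29.2
ee_pos: [0.503, 0.2178, 0.2808]
eef_rot: [[-0.99, 0.144, 0.004], [0.144, 0.99, 0.003], [-0.004, 0.004, -1.0]]
ft_force: [0.2, 0.1, -0.1]
gripper_width: 0.0
```

Run:
```python
from h import *
tile('scene','s11');i,P,z,f=grab('wrist');s=robot.get_state();print(s['ee_pos'],s['t'],s['ft_force'])
k=(abs(P[...,2]-.0516)<.004)&(i.min(2)>110)
c,l,st,ce=cv2.connectedComponentsWithStats(k.astype(np.uint8))
for a in range(1,c):
    if st[a,4]>200: print(ce[a].round(),st[a,4],(P[l==a]*1000).mean(0).round(1))
a=np.load('scene.npz');b=np.load('s11.npz')
for u,v in [(470,200),(348,243),(182,180)]: print(a['P'][v,u].round(3),b['P'][v,u].round(3))
d=np.abs(a['i'].astype(int)-b['i']).max(2)>60
for nm,(x0,x1,y0,y1) in dict(caliper=(445,485,165,225),bottle=(335,362,235,275),foam=(160,205,162,200),console=(360,445,200,255)).items(): print(nm,d[y0:y1,x0:x1].sum())
```

```text
scene [251. 159.] 764 [ 360.4 -326.1] [125.3 123.5] 82.0
scene [283. 216.] 855 [ 611.3 -165.9] [122.1 124.7] 82.8
scene [201. 241.] 1247 [ 726.3 -424.8] [125.3 124.1] 41.2
[0.50248112 0.2176059  0.27925834] 29.3 [-0.05764866  0.28504991  0.64644411]
[396. 253.] 1466 [609.3 295.1  51.5]
[334. 246.] 372 [590.4 226.7  51.3]
[260. 258.] 842 [593.2 140.7  51.4]
[0.489 0.461 0.004] [0.487 0.462 0.002]
[0.777 0.036 0.138] [0.779 0.036 0.142]
[ 0.516 -0.532  0.06 ] [ 0.515 -0.533  0.059]
caliper 0
bottle 0
foam 0
console 0
```

Every key cap is back up at 51.3–51.5 mm, the tile is still home, and the caliper, bottle and foam blocks haven't moved. The arm is clear, so I'm handing in.

```bash
python3 -c "
from cell import robot
print(robot.hand_in())"
```

```text
the job is handed in; nothing more can be done
None
```

The tile is home in its corner, the round record key has been pressed once to its click and released, and the job is handed in. Simulated time was about 29 s of the 64 s allowed.

- **Tile:** I pushed the tile farthest to the robot's left against the +y fence, then the +x fence. The first pushes towards +x stopped about 5 mm short, because the pads were also pressing the tile down and it stuck. A firmer push with closed fingers closed that gap, and a last nudge in y made both sides flush. The close-up showed the tile square to the fences within about 0.1° and its edges within about 1 mm of both. The last check from the farther scene camera was coarser (yaw within about 1°) and agreed.
- **Key:** I pressed in steps of 0.8 mm or less. The force peaked at about 8.5 N, then fell to 4.5 N at about 6 mm of travel, inside the 4 to 8.5 mm window. The key sprang back to 51.3 mm, the same as the other two, which I did not touch. In that last view the fingers partly hid the round cap.
- **Other objects:** The caliper, foam blocks, bottle and console showed no change between the first and last scene pictures. After release the arm was clear of everything and the force reading was near zero.

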